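# Try the cover of the lens-polishing unit, free its catch if it is caught, and hold it open

## Robot

A 6-joint arm with a two-finger parallel gripper is mounted at the origin on the work surface. World frame = base frame: x ahead of the robot, y to its left, z up, the work surface at z = 0. Lengths are in m, angles in degrees, forces in N, time in s.
With the tool pointing down it reaches from about 0.2 to 0.875 m from the base axis. Payload 3.4 kg.
Tool frame: the origin (TCP) lies midway between the tips of the shut fingers; the grasp point (between the pads) lies 19 mm behind it; z points along the fingers, y is the line along which they close (so a half turn about z gives the same grasp; the last joint's range is limited). The gripper opens to 94 mm and grips with 3 to 60 N. Pads are 16 mm wide; open, the fingers measure 119 mm over their backs; the gripper's body (75 mm by 177 mm) begins 78 mm behind the grasp point.
Start: joints at [-78.61, 15.808, 86.224, -0, 77.962, -6.933], TCP at [0.181, -0.546, 0.205] pointing down, gripper open.
Joint ranges: [-165.64, 165.64], [-43.16, 119.46], [12.63, 154.43], [-67.54, 247.53], [6.08, 155.33], [-154.97, 154.97]. Speed limits (degrees/s): [147.25, 147.25, 180, 180, 180, 180].

## Interface

Orientations are given as a 3x3 rotation matrix whose columns are the frame's x, y, z axes.
In Python, from station import r, optics gives the robot as it stands.
- The arm moves only by the shell command python3 -m inch 'ROWS'. ROWS is JSON, a list that holds one entry, the list of rows, each a list of 5 numbers: the shift along the tool's x, y, z in cm, then the turn about the tool's z in degrees, then the closure, from 0 (fully open) to 1 (shut). In form: [[[dx, dy, dz, turn, grip], ...]]. A call has 1 to 20 rows; each row shifts and turns the commanded pose from where the row before left it, along the tool's axes as they then stand; what a row does not reach is not made up. A row lasts 1/10 s, in which the tool goes at most 50 mm and 8.59 degrees, less where a joint would pass 70% of its speed; a pose out of reach is approached as far as the arm can. A call with a gripper value outside its range is refused whole. The fingers move at their own pace and stop on an object; the grip force is fixed at half the most. Time passes only in rows, so rows that do not move let the fingers close. It gives the time, the measured TCP pose, the force, the opening and the grip force at its end, in the units of the state.
- r.get_state(): the state, without advancing time (a new reading comes with each control period).
- optics.camera(name): name is "scene" or "top" or "wrist"; returns the picture (400x640x3 uint8, red, green, blue); there is no depth.
- optics.camera_info(name): a dict with "fov_y" (degrees; the focal length in pixels is half the picture's height over the tangent of half this angle, whatever the lens; pixels are square), "cx", "cy" (the principal point, pixels), "view" (4x4, takes a point from world to camera coordinates). Camera axes: x right, y down, z forward; pixel columns grow to the right and rows downward; lengths in m; the calibration is good to about 2 mm. A picture is of the moment at which its call begins: read the wrist's pose just before it. camera_info takes no time and is no camera call; for the wrist camera it gives the pose at the moment of the call.
- r.sign_off(): hands the job in; it is judged then, once.
The state is a dict: "t": time; "joint_positions": joint angles; "dq": joint speeds; "effort": joint torques, N m; "position": TCP position; "ee_rot": TCP orientation; "ft_force": force on the tool from outside, world axes, zero at the start; "wrist_torque": the same for the moment, N m; "grip_width": finger opening in m; "finger_force": force on a finger pad.
Only numpy, scipy, OpenCV 4.12 (cv2) and the standard library are available. Lean on these libraries where they do the work, as an engineer would, in place of code of your own. Each camera call takes 0.05 s, during which the arm holds its last target. There are 200 camera calls.

## Task

Tug the black handle of the polishing unit's aluminium cover upward, without wrenching it, before touching the catch. If the cover is caught, slide the red tab to the end of its slot (away from the cover's middle) to release it; if it comes up freely, do not move the tab while the cover is up. Then lift the cover to about 45 degrees and finish while still holding it there with the gripper, since it has no stay and falls shut; leave the other things on the bench where they are.

Things in the scene. Friction and masses are not known exactly. Their poses are not given: they have to be found in the camera images.
- unit: Teal open-topped box of the polishing unit, 220 mm (its x) by 260 mm (its y) by 90 mm high, fixed to the bench; a dark lap lies inside. Origin: centre of its underside on the bench; x points from its front (towards the robot) to its back, where the cover is hinged, y to its left, z up. It stands at a different place and yaw each time.
- cover (a joint): Angle (rad) of the aluminium cover: 0 shut, grows as its front rises, stop at 1.25. It is 220 x 260 x 10 mm, top 100 mm above the bench when shut, about 0.45 kg, hinged along the unit's back edge, and falls shut when let go. Free, it lifts with about 3 N at the handle; caught, it rises only about 0.007 rad, then stands firm. Nothing visible shows which.
- cover_handle (a point): Middle of the round black handle bar on the cover: bar 12 mm thick and 110 mm between leg centres, lying along the unit's y, its axis 40 mm above the cover's top and 30 mm behind the cover's front edge; 140 mm above the bench when shut. Two legs at its ends, open underneath. Axes turn with the cover; when shut they are those of the unit.
- cover_hinge (a point): Middle of the cover's hinge axis, which runs along the unit's y at its back edge, 90 mm above the bench. The bar's axis lies 190 mm in front of it and 50 mm above it when shut (radius 196 mm).
- catch: Dark steel catch block on the front of the unit at its right half, 60 mm (x) by 100 mm (y) by 88 mm high, fixed to the unit. Origin: centre of its underside; axes as the unit's. A short steel tongue of the cover enters it from above; the hook that may hold it is inside, out of sight; one that barely overlaps gives way to a tug of a few newtons, and once pushed clear it stays released.
- tab (a joint): Travel (m) of the red tab along its slot: 0 to 0.002 at the start, grows as the tab moves to the unit's -y side (away from the cover's middle), end stop at 0.020. It resists with 2 to 5 N and stays where it is left. When the cover is caught, moving the tab past about 0.014 always frees it.
- tab_post (a point): Point on the red tab: upright post 14 mm (x) by 12 mm (y), standing 42 mm out of the top of the catch block (from 88 to 130 mm above the bench); this point is on its axis, 117 mm above the bench. Axes as the unit's.
- lens_tool: Bystander: dark steel lens-holding hand tool standing upright, foot 60 mm across, 155 mm tall. Origin: centre of its underside.
- bottle: Bystander: white squeeze bottle with red cap, 56 mm across, 150 mm tall. Origin: centre of its underside.
- weight: Bystander: brass weight with a knob, 50 mm across, 62 mm tall, standing left of the unit. Origin: centre of its underside.
- blank: Bystander: green glass lens blank, disc 60 mm across, 12 mm thick, lying in front of the unit's left half. Origin: centre of its underside.
- gauge: Bystander: steel ring gauge 76 mm across, 18 mm high, lying right of the unit. Origin: centre of its underside.
- brush: Bystander: small hand brush lying on the bench. Origin: under its middle.
- jar: Bystander: amber jar with white cap, 68 mm across, 75 mm tall. Origin: centre of its underside.

How it is judged:
By the outcome, as a careful person would: the job done as asked, in the order asked, and still so for the second after the job is handed in, while the arm keeps its last pose, push and grip.
It also fails if it takes over 61 s, if anything falls off the work surface, if the arm or the gripper's body presses on something with over 40 N, if the wrist force passes 120 N, or if a joint passes its speed limit or range.

## Working session

There is one attempt and no reset: what is moved stays moved. The work goes in short steps, Python scripts to look and compute and a shell command to move; the robot and the scene stay as the last step left them, time stands still between calls to the robot, and variables do not carry over. Pictures are saved under pics/ and viewed, at most 10 in all, crops included, and the job is handed in when it is done.

```bash
mkdir -p pics; ls; python3 - <<'E'
from station import r, optics
import cv2,numpy as np
s=r.get_state();print(s['t'],s['position'],np.round(s['ee_rot'],3).tolist(),s['ft_force'],s['grip_width'])
ims=[]
for n in ['scene','top']:
    i=optics.camera_info(n);print(n,i['fov_y'],i['cx'],i['cy'],np.round(i['view'],4).tolist())
    im=optics.camera(n)[:,:,::-1];cv2.imwrite(f'pics/{n}0.png',im)
E
```

```text
pics
0.0 [ 0.18064565 -0.54532908  0.20463153] [[0.949, 0.314, -0.0], [0.314, -0.949, 0.002], [0.0, -0.002, -1.0]] [-0.08424865 -0.54389498  0.38595697] 0.0938015032034649
scene 54.05762811752357 317.31870619115756 199.94822386883544 [[0.2364, 0.9717, 0.0015, -0.1086], [0.8357, -0.2025, -0.5105, -0.3891], [-0.4957, 0.1219, -0.8599, 1.7517], [0.0, 0.0, 0.0, 1.0]]
top 52.49822745337315 321.05597965687167 197.16622200069406 [[0.0093, -0.9999, -0.0051, -0.0057], [-0.9948, -0.0087, -0.1019, 0.5481], [0.1019, 0.0061, -0.9948, 1.252], [0.0, 0.0, 0.0, 1.0]]
```

View pics/scene0.png

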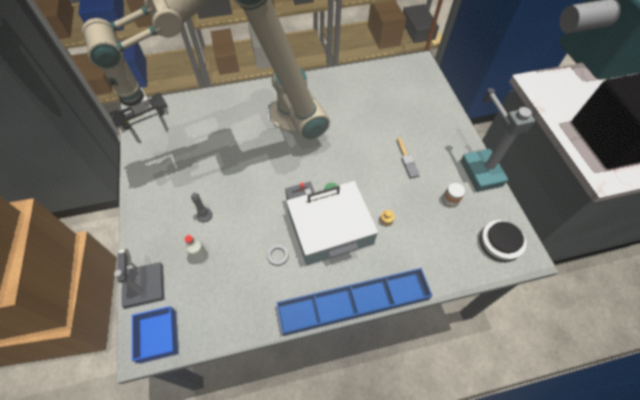

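View pics/top0.png

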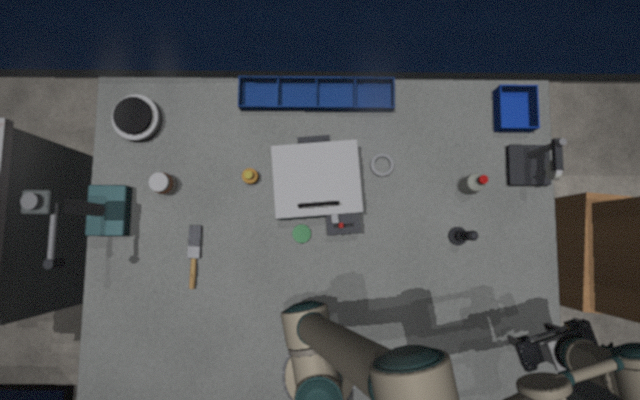

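The scene view shows the unit mid-table with its handle near (323,193). In the top view the cover's corners are about (271,146), (358,140), (363,212) and (275,218), the handle runs (300,206)-(339,203), and the red tab is near (341,225).

```bash
cat > h.py <<'E'
import numpy as np,cv2
from station import r,optics
def K(i): return 200/np.tan(np.radians(i['fov_y'])/2)
def ray(i,p):
    V=np.array(i['view']);R=V[:3,:3];f=K(i)
    return -R.T@V[:3,3],R.T@np.array([(p[0]-i['cx'])/f,(p[1]-i['cy'])/f,1])
def plane(i,p,z):
    o,d=ray(i,p);return o+d*(z-o[2])/d[2]
def tri(obs):
    A=np.zeros((3,3));b=np.zeros(3)
    for i,p in obs:
        o,d=ray(i,p);d/=np.linalg.norm(d);P=np.eye(3)-np.outer(d,d);A+=P;b+=P@o
    x=np.linalg.solve(A,b)
    return x,[float(np.linalg.norm(np.cross(x-ray(i,p)[0],ray(i,p)[1]/np.linalg.norm(ray(i,p)[1])))) for i,p in obs]
def blob(m,box):
    k=np.zeros_like(m,dtype=np.uint8);x0,y0,x1,y1=box;k[y0:y1,x0:x1]=m[y0:y1,x0:x1]
    n,l,st,c=cv2.connectedComponentsWithStats(k);j=1+np.argmax(st[1:,4])
    return c[j],st[j],cv2.minAreaRect(np.argwhere(l==j)[:,::-1].astype(np.float32))
E
python3 - <<'E'
from h import *
obs={}
for n,bh,bc in [('top',(290,198,348,211),(262,132,372,224)),('scene',(300,180,350,205),(280,175,385,255))]:
    im=cv2.imread(f'pics/{n}0.png').astype(int);i=optics.camera_info(n)
    dark=im.max(2)<75; red=(im[:,:,2]>im[:,:,1]+50)&(im[:,:,2]>im[:,:,0]+50)
    h=blob(dark,bh);t=blob(red,(330,215,360,235) if n=='top' else (285,175,315,200))
    c=blob(im.min(2)>130,bc)
    print(n,h,t,c[2]);obs[n]=(i,h[0],t[0],c[2][0])
    if n=='top':
        print('h',plane(i,h[0],.14),'tab',plane(i,t[0],.12),'cover',[plane(i,p,.1).round(3) for p in cv2.boxPoints(c[2])])
for k in (1,2,3): print(tri([(obs[n][0],obs[n][k]) for n in obs]))
E
```

```text
top (array([318.1965812 , 203.94871795]), array([298, 202,  41,   6, 117], dtype=int32), ((318.0448913574219, 204.03793334960938), (3.0726828575134277, 40.1109733581543), 85.2363510131836)) (array([340.72727273, 225.04545455]), array([339, 223,   5,   5,  22], dtype=int32), ((341.0, 225.0), (4.0, 4.0), 90.0)) ((315.9466552734375, 181.92279052734375), (82.4415054321289, 89.20164489746094), 86.3086166381836)
h [0.51704332 0.00658242 0.14      ] tab [ 0.45779987 -0.05926483  0.12      ] cover [array([0.702, 0.158, 0.1  ]), array([ 0.722, -0.111,  0.1  ]), array([ 0.473, -0.126,  0.1  ]), array([0.454, 0.137, 0.1  ])]Traceback (most recent call last):
  File "<stdin>", line 6, in <module>
  File "h.py", line 17, in blob
    n,l,st,c=cv2.connectedComponentsWithStats(k);j=1+np.argmax(st[1:,4])
                                                     ~~~~~~~~~^^^^^^^^^^
    return _wrapfunc(a, 'argmax', axis=axis, out=out, **kwds)
    return bound(*args, **kwds)
ValueError: attempt to get argmax of an empty sequence
```

```bash
python3 -m inch '[[[0,0,-3,0,0],[0,0,-4,0,0],[0,0,-3,0,0],[3.5,-3.1,0,0,0],[3.5,-3.1,0,0,0],[3.5,-3.1,0,0,0],[3.5,-3.1,0,0,0],[3.5,-3.1,0,0,0],[3.5,-3.1,0,0,0],[3.5,-3.1,0,0,0],[3.5,-3.1,0,0,0],[3.5,-3.1,0,0,0],[3.5,-3.1,0,0,0],[3.5,-3.1,0,0,0],[3.5,-3.1,0,0,0],[3.5,-3.1,0,0,0]]]'; python3 -m inch '[[[0,0,0,-8.5,0],[0,0,0,-8.5,0],[0,0,0,-8.5,0],[0,0,0,-8.5,0],[0,0,0,-8.5,0],[0,0,0,-8.5,0],[0,0,0,-8.5,0],[0,0,0,-8.5,0],[0,0,0,-8.2,0],[0,0,0,0,0],[0,0,0,0,0],[0,0,0,0,0]]]'
python3 - <<'E'
from h import *
s=r.get_state();print(s['t'],s['position'],np.round(s['ee_rot'],3).tolist(),s['joint_positions'],s['ft_force'])
i=optics.camera_info('wrist');print(i['fov_y'],np.round(i['view'],3).tolist())
cv2.imwrite('pics/w1.png',optics.camera('wrist')[:,:,::-1])
import pickle;pickle.dump(i,open('w1.pkl','wb'))
E
```

```text
t: 1.7
position: [0.4864, -0.0183, 0.3052]
ee_rot: [[0.949, 0.315, -0.0], [0.315, -0.949, -0.0], [-0.0, 0.0, -1.0]]
ft_force: [-0.1, -0.9, -0.2]
grip_width: 0.0941
finger_force: 0.0
t: 2.9
position: [0.4859, -0.0202, 0.3053]
ee_rot: [[-0.077, 0.997, -0.0], [0.997, 0.077, -0.0], [-0.0, -0.0, -1.0]]
ft_force: [-0.0, 0.2, 0.3]
grip_width: 0.0939
finger_force: 0.0
2.9 [ 0.48590812 -0.02024903  0.30530757] [[-0.077, 0.997, -0.0], [0.997, 0.077, -0.0], [-0.0, -0.0, -1.0]] [-1.05865628e+01  5.60517084e+00  8.54093701e+01 -4.83343181e-03
  8.90018492e+01 -1.49959358e+01] [-0.01787244  0.17036653  0.33555921]
70.13118423495592 [[0.997, 0.075, 0.001, -0.483], [0.072, -0.957, 0.283, -0.112], [0.022, -0.282, -0.959, 0.472], [0.0, 0.0, 0.0, 1.0]]
```

View pics/w1.png

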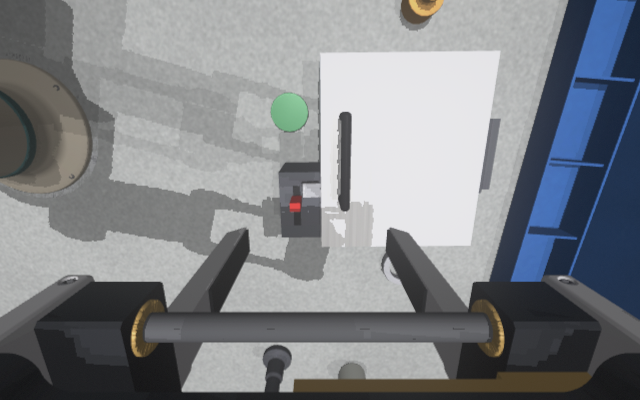

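The wrist view shows the bar from (346,113) to (345,210) and the red post top at (296,204), with the cover's front edge at x≈320. I'll take a second wrist position to triangulate.

```bash
python3 -m inch '[[[4,0,0,0,0],[0,4,0,0,0],[0,0,0,0,0],[0,0,0,0,0],[0,0,0,0,0]]]' | head -2
cat > m.py <<'E'
from h import *
import pickle
i2=optics.camera_info('wrist');cv2.imwrite('pics/w2.png',optics.camera('wrist')[:,:,::-1])
i1=pickle.load(open('w1.pkl','rb'));O=[]
for n,i in (('w1',i1),('w2',i2)):
    im=cv2.imread(f'pics/{n}.png').astype(int)
    dark=im.max(2)<60; red=(im[:,:,2]>im[:,:,1]+70)&(im[:,:,2]>im[:,:,0]+70)
    V=np.array(i['view']);q=V[:3,:3]@np.array([.517,.0066,.14])+V[:3,3];u=(q[:2]/q[2]*K(i)+[i['cx'],i['cy']]).astype(int)
    h=blob(dark,(u[0]-25,u[1]-70,u[0]+25,u[1]+65));red[260:]=0;t=blob(red,(0,0,640,260))
    a,b=cv2.boxPoints(h[2])[[0,1]],None
    p=cv2.boxPoints(h[2]);p=p[np.argsort(p[:,1])];top,bot=p[:2].mean(0),p[2:].mean(0)
    print(n,u,h[1],top,bot,t[0],t[1]);O.append((i,top,bot,h[2][0],t[0]))
for k in (1,2,3,4):
    print(k,tri([(o[0],o[k]) for o in O]), [plane(o[0],o[k],.14 if k<4 else .125).round(4) for o in O])
print(r.get_state()['position'])
E
python3 m.py
```

```text
t: 3.45
position: [0.5221, 0.0226, 0.3054]Traceback (most recent call last):
  File "m.py", line 9, in <module>
    h=blob(dark,(u[0]-25,u[1]-70,u[0]+25,u[1]+65));red[260:]=0;t=blob(red,(0,0,640,260))
  File "h.py", line 17, in blob
    n,l,st,c=cv2.connectedComponentsWithStats(k);j=1+np.argmax(st[1:,4])
                                                     ~~~~~~~~~^^^^^^^^^^
    return _wrapfunc(a, 'argmax', axis=axis, out=out, **kwds)
    return bound(*args, **kwds)
ValueError: attempt to get argmax of an empty sequence
```

```bash
sed -i "s/^    h=blob/    print(n,u,dark[u[1]-60:u[1]+60,u[0]-25:u[0]+25].sum(),red[:260].sum(),im[max(u[1]-2,0):u[1]+3:2,u[0]-10:u[0]+10:3].max(2).tolist(),flush=True)\n    h=blob/" m.py; python3 m.py 2>&1 | grep -v File
```

```text
w1 [344 164] 0 92 [[222, 140, 141, 74, 80, 75, 233], [221, 224, 142, 73, 79, 76, 234], [222, 219, 141, 73, 80, 78, 233]]
Traceback (most recent call last):
ValueError: attempt to get argmax of an empty sequence
```

View pics/w2.png

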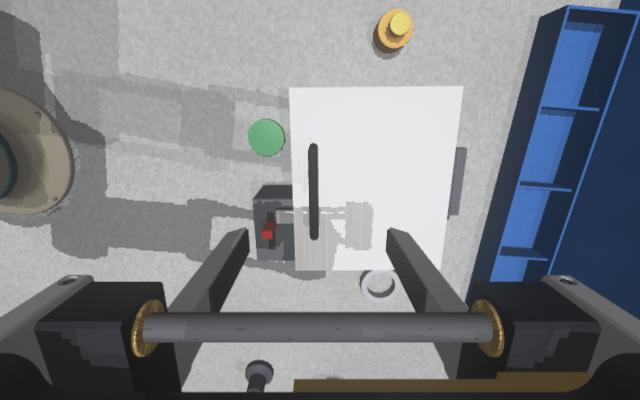

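The second view shows the bar from (313,143) to (314,240) and the post near (268,230). The dark threshold needs raising.

```bash
sed -i 's/im.max(2)<60/im.max(2)<100/; /print(n,u,dark/d' m.py; python3 m.py
```

```text
w1 [344 164] [338 112  13  99 921] [344.7164  111.97182] [343.50607 210.00627] [294.93478261 206.55434783] [290 202  11  10  92]
w2 [312 195] [308 144  10  96 824] [311.83636 143.98291] [313.776   239.02496] [266.50649351 234.36363636] [262 231  10   8  77]
1 (array([0.51199214, 0.0680745 , 0.12144832]), [0.000828295145251836, 0.0008282951452520253]) [array([0.5109, 0.0673, 0.14  ]), array([0.5116, 0.0705, 0.14  ])]
2 (array([ 0.52249627, -0.0534846 ,  0.13736064]), [0.0006558809085756237, 0.000655880908575419]) [array([ 0.5217, -0.0522,  0.14  ]), array([ 0.5229, -0.0528,  0.14  ])]
3 (array([0.51709721, 0.0089128 , 0.12926003]), [9.113615786164299e-05, 9.1136157861751e-05]) [array([0.516 , 0.0105, 0.14  ]), array([0.517 , 0.0119, 0.14  ])]
4 (array([ 0.45889953, -0.05578963,  0.12909736]), [2.8232364939430343e-05, 2.8232364939452928e-05]) [array([ 0.4587, -0.0572,  0.125 ]), array([ 0.4582, -0.0576,  0.125 ])]
[0.52207819 0.02246476 0.30574981]
```

```bash
python3 -m inch '[[[-1.3,-0.6,0,-0.5,0],[0,0,4,0,0],[0,0,4,0,0],[0,0,4,0,0],[0,0,3,0,0],[0,0,2,0,0],[0,0,1.3,0,0],[0,0,0,0,0],[0,0,0,0,0],[0,0,0,0,0]]]'; python3 -m inch '[[[0,0,0,0,0.6],[0,0,0,0,0.6],[0,0,0,0,0.6],[0,0,0,0,0.6],[0,0,0,0,0.6],[0,0,0,0,0.6]]]'
python3 - <<'E'
from h import *
cv2.imwrite('pics/w3.png',optics.camera('wrist')[:,:,::-1])
E
```

```text
t: 4.6
position: [0.5186, 0.0091, 0.1237]
ee_rot: [[-0.087, 0.996, 0.002], [0.996, 0.087, -0.0], [-0.001, 0.002, -1.0]]
ft_force: [-0.3, -0.2, 0.3]
grip_width: 0.0941
finger_force: 0.0
t: 5.2
position: [0.5178, 0.0093, 0.1224]
ee_rot: [[-0.088, 0.996, -0.0], [0.996, 0.088, -0.0], [-0.0, -0.0, -1.0]]
ft_force: [0.3, 0.4, -0.3]
grip_width: 0.0493
finger_force: 0.0
```

View pics/w3.png

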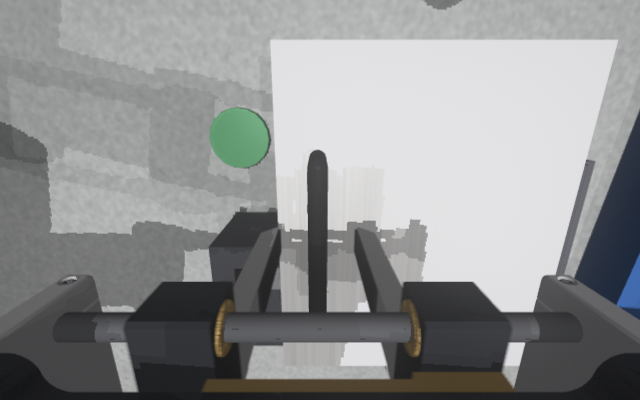

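The bar at column x≈317 sits centred between the fingers (tips at 280 and 357). I'll close on it.

```bash
python3 -m inch '[[[0,0,0,0,0.8],[0,0,0,0,0.8],[0,0,0,0,0.8],[0,0,0,0,1],[0,0,0,0,1],[0,0,0,0,1],[0,0,0,0,1],[0,0,0,0,1],[0,0,0,0,1]]]'
```

```text
t: 6.15
position: [0.5177, 0.0093, 0.1224]
ee_rot: [[-0.088, 0.996, -0.0], [0.996, 0.088, -0.0], [-0.0, -0.0, -1.0]]
ft_force: [0.2, 0.3, -0.2]
grip_width: 0.0113
finger_force: 30.0
```

Gripped the bar (width 11 mm, no side load). Gentle tug in small steps.

```bash
python3 -m inch '[[[0,0,-0.05,0,1],[0,0,-0.05,0,1],[0,0,0,0,1],[0,0,0,0,1]]]' | grep -E 'pos|ft_'; python3 -m inch '[[[0,0,-0.05,0,1],[0,0,0,0,1],[0,0,0,0,1]]]'| grep -E 'pos|ft_'
```

```text
position: [0.5179, 0.0093, 0.1233]
ft_force: [1.3, -0.0, -3.7]
position: [0.5181, 0.0094, 0.124]
ft_force: [2.2, -0.5, -3.8]
```

```bash
python3 -m inch '[[[0,0,-0.05,0,1],[0,0,0,0,1],[0,0,0,0,1]]]' | grep -E 'pos|ft_'; python3 -m inch '[[[0,0.01,-0.05,0,1],[0,0,0,0,1],[0,0,0,0,1]]]'| grep -E 'pos|ft_'
```

```text
position: [0.5183, 0.0094, 0.1246]
ft_force: [3.9, 0.3, -3.9]
position: [0.5184, 0.0094, 0.1251]
ft_force: [3.9, 1.0, -3.9]
```

```bash
python3 -m inch '[[[0,0.06,-0.05,0,1],[0,0.02,-0.05,0,1],[0,0,0,0,1],[0,0,0,0,1]]]' | grep -E 'pos|ft_'; python3 -m inch '[[[0,0.03,-0.1,0,1],[0,0.03,-0.1,0,1],[0,0,0,0,1],[0,0,0,0,1]]]'| grep -E 'pos|ft_'
```

```text
position: [0.5186, 0.0094, 0.1259]
ft_force: [3.6, 0.8, -3.8]
position: [0.5192, 0.0094, 0.128]
ft_force: [3.6, 0.3, -3.9]
```

```bash
python3 -m inch '[[[0,0.1,-0.35,0,1],[0,0.12,-0.36,0,1],[0,0.13,-0.37,0,1],[0,0.2,-0.52,0,1],[0,0.21,-0.53,0,1],[0,0.24,-0.53,0,1],[0,0,0,0,1],[0,0,0,0,1]]]'
python3 - <<'E'
from h import *
cv2.imwrite('pics/s4.png',cv2.resize(optics.camera('scene')[130:280,250:420,::-1],None,fx=4,fy=4))
E
```

```text
t: 9.05
position: [0.5288, 0.0103, 0.1546]
ee_rot: [[-0.088, 0.996, -0.001], [0.996, 0.088, -0.0], [-0.0, -0.001, -1.0]]
ft_force: [1.6, -0.1, -4.4]
grip_width: 0.0112
finger_force: 30.0
```

View pics/s4.png

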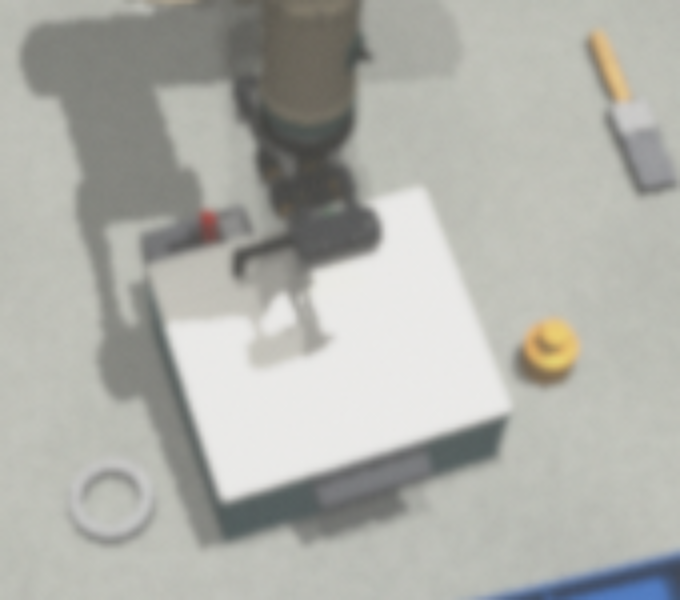

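The crop shows the cover up with the bar still in the gripper (at about (270,255)) and the tab untouched at (208,225). It came up freely, so I'll follow the arc to 45°.

```bash
python3 -m inch '[[[0,0.38,-0.77,0,1],[0,0.41,-0.76,0,1],[0,0.44,-0.74,0,1],[0,0.47,-0.71,0,1],[0,0.51,-0.69,0,1],[0,0.53,-0.67,0,1],[0,0,0,0,1]]]' | grep -E 'pos|ft|wid|finger'; python3 -m inch '[[[0,0.56,-0.65,0,1],[0,0.59,-0.62,0,1],[0,0.62,-0.6,0,1],[0,0.64,-0.56,0,1],[0,0.67,-0.55,0,1],[0,0.69,-0.51,0,1],[0,0.71,-0.48,0,1],[0,0.73,-0.44,0,1],[0,0,0,0,1],[0,0,0,0,1],[0,0,0,0,1]]]'
python3 - <<'E'
from h import *
cv2.imwrite('pics/s5.png',cv2.resize(optics.camera('scene')[130:280,250:420,::-1],None,fx=4,fy=4))
E
```

```text
position: [0.5557, 0.0127, 0.1994]
ft_force: [-5.9, -1.3, 1.0]
grip_width: 0.0108
finger_force: 30.0
t: 10.9
position: [0.6076, 0.0172, 0.2451]
ee_rot: [[-0.088, 0.996, 0.0], [0.996, 0.088, -0.001], [-0.001, 0.0, -1.0]]
ft_force: [-7.5, -1.0, 8.3]
grip_width: 0.0109
finger_force: 30.0
```

View pics/s5.png

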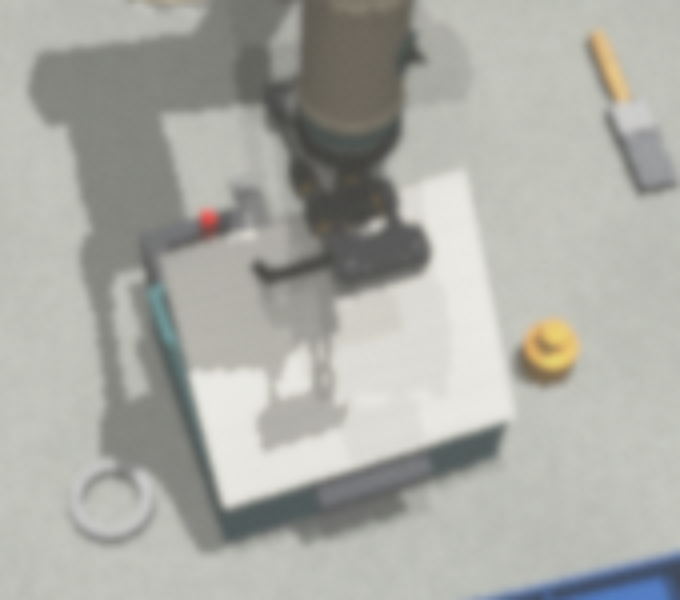

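The cover is open, still gripped, with the tab at (208,220) unmoved; the pose works out to about 45°. I'll relax the small radial load and check that it holds.

```bash
python3 -m inch '[[[0,-0.05,-0.08,0,1],[0,0,0,0,1],[0,0,0,0,1],[0,0,0,0,1],[0,0,0,0,1],[0,0,0,0,1]]]'
python3 - <<'E'
from h import *
s=r.get_state();d=s['position']-np.array([.5177,.0093,.1224])
print(np.degrees(np.arctan2(.05+d[2],.19-np.hypot(d[0],d[1])))-14.74, np.hypot(.05+d[2],.19-np.hypot(d[0],d[1])))
cv2.imwrite('pics/w6.png',optics.camera('wrist')[:,:,::-1])
E
```

```text
t: 11.55
position: [0.6074, 0.0171, 0.2451]
ee_rot: [[-0.088, 0.996, 0.0], [0.996, 0.088, -0.001], [-0.001, 0.0, -1.0]]
ft_force: [-6.6, -1.3, 6.9]
grip_width: 0.011
finger_force: 30.0
45.19287623295685 0.19952921262239587
```

View pics/w6.png

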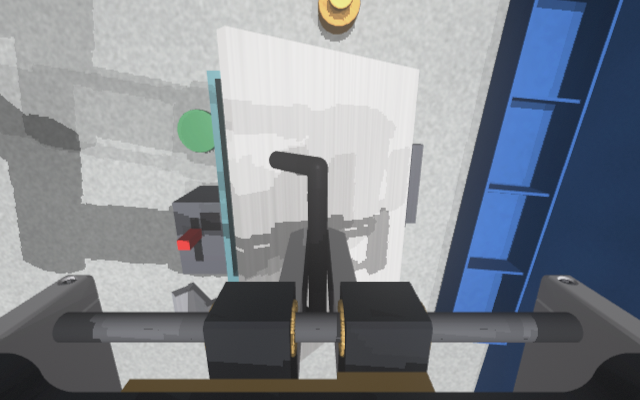

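The bar at (317,250) is between the fingers, and the cover stands at about 45° and holds steady. Handing in.

```bash
python3 -c "
from station import r
print(r.sign_off())"
```

```text
the job is handed in; nothing more can be done
None
```

The cover came up freely on a gentle tug of about 4 N, so I left the tab alone, lifted the cover to about 45°, and handed the job in with the gripper still holding it there.

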